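# Lay out the gears in order of size

### The arm

A 6-joint arm with a two-finger parallel gripper is mounted at the origin on a cart in front of the work surface, level with it; the furniture and walls round the work are solid. World frame = base frame: x ahead of the robot, y to its left, z up, the work surface at z = 0. Lengths are in m, angles in rad, forces in N, time in s.
With the tool pointing down it reaches from about 0.35 to 0.925 m from the base axis. Payload 6.4 kg.
Tool frame: the origin (TCP) lies midway between the tips of the shut fingers; the grasp point (between the pads) lies bot.grip_point_offset behind it (bot.grip_point_offset is the distance from the TCP to the grasp point, in m); z points along the fingers, x is the direction in which the jaws open and shut, and the axes are right-handed (so a half turn about z gives the same grasp; the last joint's range is limited). The gripper opens to 94 mm and grips with 3 to 60 N. Pads are 16 mm wide; open, the fingers measure 119 mm over their backs; the gripper's body (75 mm by 177 mm) begins 78 mm behind the grasp point.
Start: joints at [-1.443, 0.245, 1.558, -0, 1.339, -0.174], TCP at [0.193, -0.621, 0.205] pointing down, gripper open.
Joint ranges: [-3.13, 3.13], [-1.02, 2.26], [0.13, 2.54], [-0.95, 4.09], [0.21, 2.88], [-2.74, 2.74]. Speed limits (rad/s): [2.57, 2.57, 3.14, 3.14, 3.14, 3.14].

### API

Orientations are given as a unit quaternion [w, x, y, z].
In Python, from plant import monitor, eyes, job, bot gives the robot as it stands.
- The arm moves only by the tool move_arm, never from a script. Its argument "motion" is a list that holds one entry, the list of rows, each a list of 5 numbers: the opening, from 0 (shut) to 1 (fully open), then the shift along the tool's x, y, z in mm, then the turn about the tool's z in degrees. A call has exactly 8 rows; each row shifts and turns the commanded pose from where the row before left it, along the tool's axes as they then stand; what a row does not reach is not made up. A row lasts 1/10 s, in which the tool goes at most 50 mm and 8.59 degrees, less where a joint would pass 70% of its speed; a pose out of reach is approached as far as the arm can. A call is refused whole if a number of a shift passes 50 or a number of a turn 8.59, either way. A call with a gripper value outside its range is refused whole. The fingers move at their own pace and stop on an object; "newtons" is the grip in N (left out, the last holds). Time passes only in rows, so rows that do not move let the fingers close, or fill a call up. It gives the time, the measured TCP pose, the force and the opening at its end, in the units of the state.
- monitor.state(): the state, without advancing time (a new reading comes with each control period).
- eyes.snapshot(name): name is "side" or "top"; returns the picture (420x560x3 uint8, red, green, blue); there is no depth.
- eyes.calibration(name): a dict with "vertical_fov" (degrees; the focal length in pixels is half the picture's height over the tangent of half this angle, whatever the lens; pixels are square), "cx", "cy" (the principal point, pixels), "R" (3x3) and "t" (3): a world point X has camera coordinates R X + t. Camera axes: x right, y down, z forward; pixel columns grow to the right and rows downward; lengths in m; the calibration is good to about 2 mm. A picture is of the moment at which its call begins. calibration takes no time and is no camera call.
- job.finish_job(): hands the job in, once; it reports no verdict.
The state is a dict: "t": time; "joint_positions": joint angles; "dq": joint speeds; "joint_torque": joint torques, N m; "tool_pos": TCP position; "orientation": TCP orientation; "ft_force": force on the tool from outside, world axes, zero at the start; "ft_torque": the same for the moment, N m; "finger_gap": finger opening in m.
Only numpy, scipy, OpenCV 4.12 (cv2) and the standard library are available. Lean on these libraries where they do the work, as an engineer would, in place of code of your own. Each camera call takes 0.05 s, during which the arm holds its last target.

### The job

Lay the four loose gears out for the gearbox rebuild: one flat on the middle of each black pad of the wooden strip, in order of size, with the largest on the pad nearest the big drive gear and the smallest at the far end by the vee block. Leave the drive gear and the vee block standing where they are, and let go of everything.

Things in the scene. Friction and masses are not known exactly. Their poses are not given: they have to be found in the camera images.
- gear_66: the largest of the four loose plain steel spur gears: 66 mm diameter over the teeth, toothed rim 18 mm high, hub in the middle 24 mm high with an open bore; it lies flat. Origin: centre of its underside; z is its axis, up. Round, so it can be gripped across the rim in any direction.
- gear_56: the second largest of the four loose plain steel spur gears: 56 mm diameter over the teeth, toothed rim 18 mm high, hub in the middle 24 mm high with an open bore; it lies flat. Origin: centre of its underside; z is its axis, up. Round, so it can be gripped across the rim in any direction.
- gear_46: the second smallest of the four loose plain steel spur gears: 46 mm diameter over the teeth, toothed rim 18 mm high, hub in the middle 24 mm high with an open bore; it lies flat. Origin: centre of its underside; z is its axis, up. Round, so it can be gripped across the rim in any direction.
- gear_36: the smallest of the four loose plain steel spur gears: 36 mm diameter over the teeth, toothed rim 18 mm high, hub in the middle 24 mm high with an open bore; it lies flat. Origin: centre of its underside; z is its axis, up. Round, so it can be gripped across the rim in any direction.
- pad_1: black rubber pad, 70 mm diameter, 2 mm thick, an end pad of the four in a row on the plywood strip; fixed. Origin: centre of its underside, on the strip's top 12 mm above the bench, so the pad's top is 2 mm above the origin. y runs along the strip, x across it; pads are 80 mm apart, pad_1 to pad_4 towards +y. The strip is 84 mm wide, 320 mm long and fixed to the bench.
- pad_2: black rubber pad, 70 mm diameter, 2 mm thick, a middle pad of the four in a row on the plywood strip; fixed. Origin: centre of its underside, on the strip's top 12 mm above the bench, so the pad's top is 2 mm above the origin. y runs along the strip, x across it; pads are 80 mm apart, pad_1 to pad_4 towards +y. The strip is 84 mm wide, 320 mm long and fixed to the bench.
- pad_3: black rubber pad, 70 mm diameter, 2 mm thick, a middle pad of the four in a row on the plywood strip; fixed. Origin: centre of its underside, on the strip's top 12 mm above the bench, so the pad's top is 2 mm above the origin. y runs along the strip, x across it; pads are 80 mm apart, pad_1 to pad_4 towards +y. The strip is 84 mm wide, 320 mm long and fixed to the bench.
- pad_4: black rubber pad, 70 mm diameter, 2 mm thick, an end pad of the four in a row on the plywood strip; fixed. Origin: centre of its underside, on the strip's top 12 mm above the bench, so the pad's top is 2 mm above the origin. y runs along the strip, x across it; pads are 80 mm apart, pad_1 to pad_4 towards +y. The strip is 84 mm wide, 320 mm long and fixed to the bench.
- drive_gear: big steel main drive gear with a tall sleeve, 95 mm diameter, 54 mm high, standing loose on the bench just beyond one end of the strip (either end; centre about 95 mm from the centre of the nearest pad). Origin: centre of its underside, z up. Not to be moved.
- vee_block: grey steel vee block, 57 x 56 mm, 34 mm high, standing loose on the bench just beyond the other end of the strip. Origin: centre of its underside, z up. Not to be moved.
There are look-alikes about, which are no part of the job. Leave any green look-alike of the gear_46 alone.

How it is judged:
By the outcome, as a careful person would: the job done as asked, in the order asked, and still so for the second after the job is handed in, with the robot touching nothing.
It also fails if it takes over 128 s, if anything falls off the work surface, if the arm or the gripper's body presses on something with over 40 N, if the wrist force passes 120 N, or if a joint passes its speed limit or range.

## Working session

There is one attempt and no reset: what is moved stays moved. The work goes in short steps, Python scripts to look and compute and a tool call to move; the robot and the scene stay as the last step left them, time stands still between calls to the robot, and variables do not carry over. Pictures are saved under pics/ and viewed, and the job is handed in when it is done.

Besides the shell and the picture viewer there is one more tool, called after "Request:" as name([rows], argument=value, ...), one row to a line, values as JSON. move_arm: Moves the arm, as the interface text tells. Its arguments: {"type":"object","properties":{"motion":{"type":"array"},"newtons":{"type":"number"}},"required":["motion"]}

```bash
ls; mkdir -p pics; python3 - <<'E'
from plant import monitor, eyes, job, bot
import cv2
print(monitor.state()); print(bot.grip_point_offset)
for n in("side","top"):
    im=eyes.snapshot(n); cv2.imwrite(f"pics/{n}0.png",im[:,:,::-1]); print(eyes.calibration(n))
E
```

```text
pics
{'t': 0.0, 'joint_positions': array([-1.44314129e+00,  2.45784263e-01,  1.55900331e+00, -1.96608801e-05,
        1.33866763e+00, -1.74107034e-01]), 'dq': array([0.00235278, 0.00064657, 0.00099266, 0.00018006, 0.00011996,
       0.00112113]), 'joint_torque': array([ 1.79532170e-03, -4.15830266e+01, -3.14605272e+01,  6.86094677e-02,
        3.32837063e-02, -1.37074253e-04]), 'tool_pos': array([ 0.19310164, -0.62003478,  0.20437017]), 'orientation': array([-6.67022280e-04,  8.05359027e-01, -5.92786615e-01, -6.49958707e-04]), 'ft_force': array([-0.66635343, -1.25765726, -0.28541787]), 'ft_torque': array([0.02516825, 0.02598728, 0.04134726]), 'finger_gap': 0.0938141729193365}
0.0188
{'vertical_fov': 50.051957660152226, 'cx': 288.70661453905564, 'cy': 219.1218528001755, 'R': array([[-0.87901709, -0.47674603, -0.00649406],
       [-0.35150548,  0.65718267, -0.66674946],
       [ 0.32213794, -0.58380147, -0.74525364]]), 't': array([0.49287075, 0.16537839, 0.7987735 ])}
{'vertical_fov': 48.490957485354, 'cx': 277.785717188496, 'cy': 208.53210928874833, 'R': array([[-0.01460107, -0.99984512,  0.00982616],
       [-0.98080825,  0.0124108 , -0.19457944],
       [ 0.19442735, -0.01247865, -0.98083754]]), 't': array([0.09140082, 0.53284224, 0.89810225])}
```

View pics/top0.png

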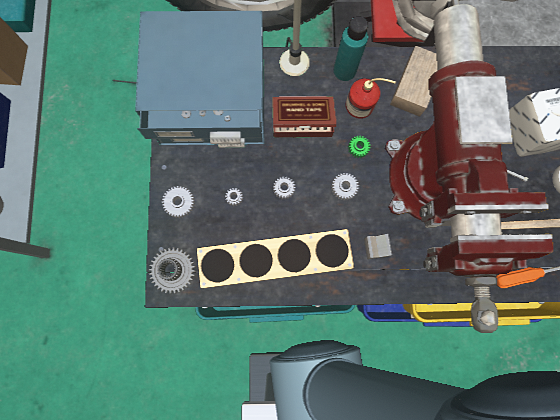

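View pics/side0.png

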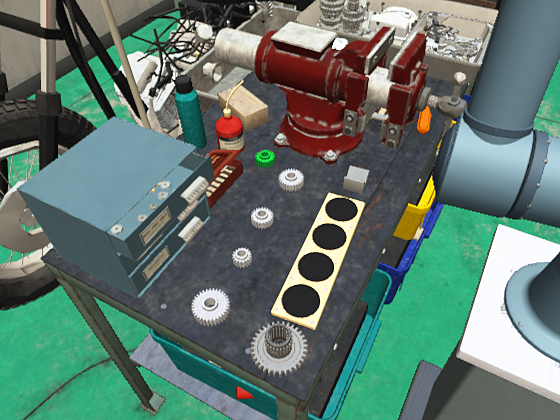

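The top view shows the four steel gears at px (178,201), (234,196), (284,187) and (345,185). The green look-alike is at (360,146). The pads run from (217,265) to (333,251), with the drive gear at (170,270) and the vee block at (379,246). Next I'll measure them.

```bash
cat > h.py <<'E'
import numpy as np, cv2
from plant import monitor, eyes, job, bot
CAL={n:eyes.calibration(n) for n in("side","top")}
def cast(n,uv,z):
    c=CAL[n];f=210/np.tan(np.radians(c["vertical_fov"]/2));R=np.array(c["R"]);t=np.array(c["t"])
    uv=np.atleast_2d(np.array(uv,float));d=np.c_[(uv[:,0]-c["cx"])/f,(uv[:,1]-c["cy"])/f,np.ones(len(uv))]@R
    C=-R.T@t; return C+d*((z-C[2])/d[:,2])[:,None]
def proj(n,X):
    c=CAL[n];f=210/np.tan(np.radians(c["vertical_fov"]/2));p=np.array(c["R"])@np.array(X)+c["t"]
    return c["cx"]+f*p[0]/p[2],c["cy"]+f*p[1]/p[2]
def blobs(n,im,z,mask,amin=60,amax=4000):
    out=[]
    for c in cv2.findContours(mask,cv2.RETR_EXTERNAL,cv2.CHAIN_APPROX_NONE)[0]:
        a=cv2.contourArea(c)
        if not amin<a<amax: continue
        P=cast(n,c[:,0,:],z)[:,:2]
        (x,y),r=cv2.minEnclosingCircle(P.astype(np.float32))
        u=c[:,0,:].mean(0)
        out.append((u.round(),round(x,4),round(y,4),round(2000*r,1),int(a)))
    return out
def gears(n,im,z=.018):
    hsv=cv2.cvtColor(im,cv2.COLOR_RGB2HSV)
    return blobs(n,im,z,((hsv[...,1]<60)&(hsv[...,2]>115)).astype(np.uint8)*255)
def pads(n,im):
    hsv=cv2.cvtColor(im,cv2.COLOR_RGB2HSV)
    return blobs(n,im,.014,(hsv[...,2]<45).astype(np.uint8)*255,300)
E
python3 - <<'E'
from h import *
for n in("top","side"):
    im=cv2.imread(f"pics/{n}0.png")[:,:,::-1].copy()
    print(n,"cam",-np.array(CAL[n]["R"]).T@CAL[n]["t"])
    for g in gears(n,im): 
        if .3<g[1]<.9 and -.3<g[2]<.5: print("g",*g)
    for g in pads(n,im): 
        if .3<g[1]<.9 and -.3<g[2]<.5:print("p",*g)
im=cv2.imread("pics/top0.png"); cv2.imwrite("pics/c0.png",cv2.resize(im[125:320,140:400],None,fx=3,fy=3,interpolation=cv2.INTER_CUBIC))
E
```

```text
top cam [0.34933497 0.09598077 0.98367443]
g [264. 272.] 0.4011 0.1134 264.9 721
g [171. 269.] 0.4189 0.3046 100.3 1339
g [379. 245.] 0.4599 -0.1259 62.5 436
g [269. 242.] 0.469 0.0959 315.4 678
g [399. 207.] 0.5413 -0.1758 44.7 137
g [233. 196.] 0.5692 0.1776 37.7 182
g [176. 201.] 0.5605 0.2962 68.4 658
g [283. 187.] 0.5878 0.0701 47.9 300
g [345. 185.] 0.5897 -0.0613 58.3 469
g [394. 147.] 0.6725 -0.1759 43.5 132
g [227. 139.] 0.6962 0.1919 81.2 454
g [178. 134.] 0.7054 0.3015 71.9 61
g [303. 129.] 0.7174 0.027 116.7 127
g [212. 111.] 0.7613 0.2219 64.4 64
g [356. 110.] 0.7686 -0.0959 54.9 83
g [294.  62.] 0.877 0.0419 69.0 486
g [419.  78.] 0.8398 -0.2409 148.9 1454
side cam [0.23405798 0.59261551 0.70875555]
g [156. 401.] 0.5346 0.4728 27.9 132
g [197. 385.] 0.4936 0.4143 253.2 2477
g [278. 348.] 0.4166 0.3091 102.2 2086
g [210. 308.] 0.5571 0.2963 77.2 1040
g [242. 257.] 0.5658 0.1784 50.3 285
g [116. 229.] 0.8279 0.2383 30.5 85
g [190. 229.] 0.6946 0.1676 70.2 300
g [262. 217.] 0.5849 0.074 60.7 361
g [162. 195.] 0.809 0.1191 27.2 69
g [192. 198.] 0.7485 0.0958 138.3 506
g [291. 179.] 0.5855 -0.0564 76.0 429
g [356. 177.] 0.461 -0.1302 84.1 390
g [166. 178.] 0.8288 0.0642 80.2 65
g [331. 155.] 0.5385 -0.1737 44.6 86
g [282. 140.] 0.6708 -0.176 49.0 75
g [248. 100.] 0.8493 -0.2723 144.7 426
p [301. 300.] 0.4233 0.2089 67.1 902
p [ 25. 293.] 0.8774 0.4198 111.2 768
p [316. 267.] 0.4325 0.1296 67.1 742
p [329. 236.] 0.442 0.0501 66.8 623
p [341. 209.] 0.451 -0.0299 66.8 525
```

View pics/c0.png

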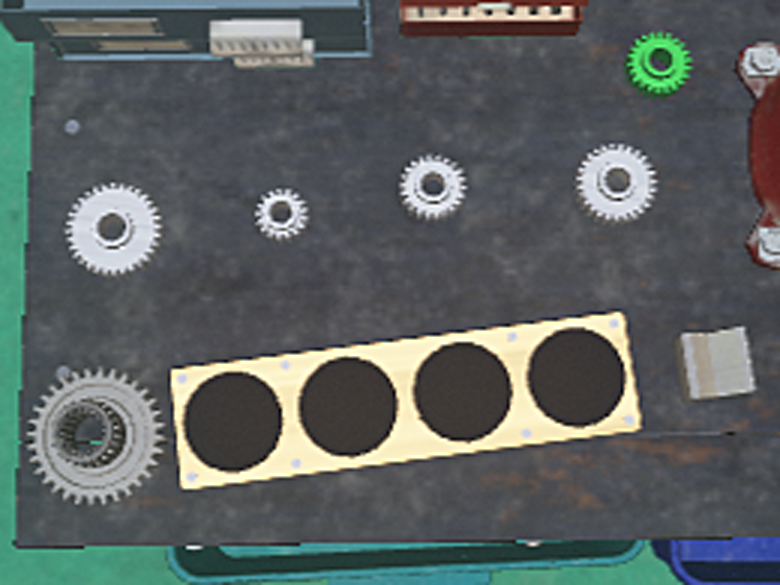

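The measured diameters, about 2 mm large as expected, identify the gears: gear_66 (178,201), gear_36 (234,196), gear_46 (284,187), gear_56 (345,185). The crop confirms that the green one at (360,146) is a look-alike. Next I'll refine the pads in the top view and check the vise height.

```bash
cat >> h.py <<'E'
def ray(n,uv):
    a=cast(n,uv,0.)[0];b=cast(n,uv,1e-1)[0];d=b-a;return a,d/np.linalg.norm(d)
def tri(u1,u2):
    a,d=ray("top",u1);b,e=ray("side",u2)
    s=np.linalg.lstsq(np.c_[d,-e],b-a,rcond=None)[0];p,q=a+s[0]*d,b+s[1]*e
    return (p+q)/2,np.linalg.norm(p-q)
E
python3 - <<'E'
from h import *
print(tri((483,108),(307,42)), tri((505,77),(335,52)), tri((457,80),(310,20)),tri((485,295),(450,80)))
im=cv2.imread("pics/top0.png")[:,:,::-1].copy()
hsv=cv2.cvtColor(im,cv2.COLOR_RGB2HSV)
print([hsv[265,217],hsv[251,333],hsv[230,300],hsv[285,190]])
for th in (50,55,60):
  m=(hsv[...,2]<th).astype(np.uint8)*255
  m[:,:195]=0; m[:,355:]=0; m[:230]=0;m[290:]=0
  m=cv2.morphologyEx(m,cv2.MORPH_OPEN,np.ones((5,5),np.uint8))
  for b in blobs("top",im,.014,m,300): print(th,*b)
E
```

```text
(array([ 0.66862394, -0.27605546,  0.22237015]), np.float64(0.012020292895430702)) (array([ 0.67529466, -0.3289396 ,  0.20207515]), np.float64(0.1231569279916611)) (array([ 0.64824995, -0.19609248,  0.31862291]), np.float64(0.05953266282622391)) (array([ 0.34436655, -0.24137687,  0.23602335]), np.float64(0.019158352989246077))
[array([15, 26, 60], dtype=uint8), array([12, 22, 59], dtype=uint8), array([113,  13,  81], dtype=uint8), array([100,  16,  95], dtype=uint8)]
```

```bash
python3 - <<'E'
from h import *
im=cv2.imread("pics/top0.png")[:,:,::-1].copy()
hsv=cv2.cvtColor(im,cv2.COLOR_RGB2HSV)
for th in (70,80,100):
  m=(hsv[...,2]<th).astype(np.uint8)*255
  m[:,:205]=0; m[:,349:]=0; m[:230]=0;m[290:]=0
  m=cv2.morphologyEx(m,cv2.MORPH_OPEN,np.ones((5,5),np.uint8))
  for b in blobs("top",im,.014,m,300): print(th,*b)
#bore/hub
for n,L in(("top",[(178,201),(234,196),(284,187),(345,185)]),("side",[(210,306),(242,256),(262,216),(291,179)])):
    im=cv2.imread(f"pics/{n}0.png")
    cv2.imwrite(f"pics/g_{n}.png",np.hstack([cv2.resize(im[v-20:v+20,u-20:u+20],(200,200),interpolation=0) for u,v in L]))
E
```

```text
70 [218. 265.] 0.424 0.2102 67.8 743
70 [256. 260.] 0.4333 0.1311 67.5 779
70 [294. 255.] 0.4427 0.0525 68.0 767
70 [332. 251.] 0.4512 -0.0278 67.5 754
80 [218. 265.] 0.424 0.2102 67.8 744
80 [256. 260.] 0.4334 0.1311 67.7 782
80 [294. 255.] 0.4425 0.052 68.1 769
80 [332. 251.] 0.4515 -0.0275 67.9 759
100 [306. 282.] 0.3889 0.0315 184.7 1203
100 [218. 265.] 0.424 0.2104 68.1 753
100 [256. 260.] 0.4334 0.1318 68.3 792
100 [294. 255.] 0.4427 0.0519 68.6 787
100 [332. 250.] 0.4516 -0.0274 68.3 778
100 [250. 235.] 0.4834 0.1364 203.3 914
```

Request:
move_arm([
  [[1,0,0,-30,0],[1,0,0,-35,0],[1,0,0,-35,0],[1,0,0,-35,0],[1,0,0,-35,0],[1,0,0,-35,0],[1,0,0,-10,0],[1,0,0,0,0]],
], newtons=25)

```text
t: 0.9
tool_pos: [0.1933, -0.6211, 0.4216]
orientation: [0.001, 0.805, -0.593, 0.001]
ft_force: [-0.5, -0.6, 0.1]
finger_gap: 0.0942
```

```bash
cat >> h.py <<'E'
from scipy.spatial.transform import Rotation as Ro
def pose():
    s=monitor.state();q=s["orientation"];R=Ro.from_quat([q[1],q[2],q[3],q[0]]).as_matrix()
    return np.array(s["tool_pos"]),R,s
def plan(target,yaw,n):
    """rows for n steps straight to target (m) with tool-x heading yaw deg"""
    p,R,s=pose(); y0=np.degrees(np.arctan2(R[1,0],R[0,0]))
    dy=(yaw-y0+90)%180-90
    turn=round(-dy/n,1); rows=[]; y=y0; pos=p.copy()
    for i in range(n):
        a=np.radians(y); X=np.array([np.cos(a),np.sin(a),0]);Y=np.array([np.sin(a),-np.cos(a),0])
        d=(np.array(target)-pos)/(n-i)
        r=[round(v) for v in (1000*d@X,1000*d@Y,-1000*d[2])]
        pos=pos+(r[0]*X+r[1]*Y)/1000-np.array([0,0,r[2]/1000]); rows.append([*r,turn]); y-=turn
    print("yaw now",y0.round(1),"pos",p.round(4),"tilt",R[:,2].round(4),"force",np.round(s["ft_force"],1))
    for r in rows: print(r)
    print("end",pos.round(4),round(y,1))
E
python3 -c "
from h import *
plan([.5605,.2962,.42],6.6,24)"
```

```text
yaw now -72.7 pos [ 0.1933 -0.6211  0.4216] tilt [ 3.0e-04 -2.6e-03 -1.0e+00] force [-0.5 -0.6  0.1]
[-32, -26, 0, np.float64(-3.3)]
[-30, -28, 0, np.float64(-3.3)]
[-29, -29, 0, np.float64(-3.3)]
[-27, -31, 0, np.float64(-3.3)]
[-25, -33, 0, np.float64(-3.3)]
[-23, -34, 0, np.float64(-3.3)]
[-21, -35, 0, np.float64(-3.3)]
[-19, -36, 0, np.float64(-3.3)]
[-17, -38, 0, np.float64(-3.3)]
[-15, -38, 0, np.float64(-3.3)]
[-13, -39, 0, np.float64(-3.3)]
[-10, -40, 0, np.float64(-3.3)]
[-8, -40, 0, np.float64(-3.3)]
[-6, -41, 0, np.float64(-3.3)]
[-3, -41, 0, np.float64(-3.3)]
[-1, -41, 0, np.float64(-3.3)]
[1, -41, 0, np.float64(-3.3)]
[4, -41, 0, np.float64(-3.3)]
[6, -41, 0, np.float64(-3.3)]
[8, -41, 0, np.float64(-3.3)]
[11, -40, 0, np.float64(-3.3)]
[13, -39, 1, np.float64(-3.3)]
[15, -38, 0, np.float64(-3.3)]
[18, -38, 1, np.float64(-3.3)]
end [0.5608 0.2965 0.4196] 6.5
```

View pics/g_top.png

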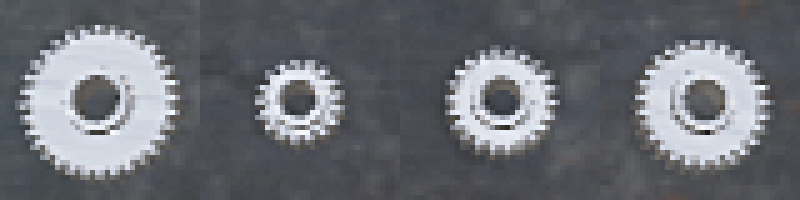

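The crops show clean steel gears, with the bores at the patch centres. I'll start the crossing at z ≈ 0.42, above the vise.

Request:
move_arm([
  [[1,-32,-26,0,-3.3],[1,-30,-28,0,-3.3],[1,-29,-29,0,-3.3],[1,-27,-31,0,-3.3],[1,-25,-33,0,-3.3],[1,-23,-34,0,-3.3],[1,-21,-35,0,-3.3],[1,-19,-36,0,-3.3]],
])

```text
t: 1.7
tool_pos: [0.3157, -0.3139, 0.4171]
orientation: [-0.001, 0.92, -0.392, -0.002]
ft_force: [1.0, 0.2, -0.4]
finger_gap: 0.0941
```

Request:
move_arm([
  [[1,-17,-38,0,-3.3],[1,-15,-38,0,-3.3],[1,-13,-39,0,-3.3],[1,-10,-40,0,-3.3],[1,-8,-40,0,-3.3],[1,-6,-41,0,-3.3],[1,-3,-41,0,-3.3],[1,-1,-41,0,-3.3]],
])

```text
t: 2.5
tool_pos: [0.438, -0.0085, 0.4173]
orientation: [-0.0, 0.985, -0.172, -0.002]
ft_force: [0.9, -0.1, 0.6]
finger_gap: 0.0935
```

Request:
move_arm([
  [[1,1,-41,0,-3.3],[1,4,-41,0,-3.3],[1,6,-41,0,-3.3],[1,8,-41,0,-3.3],[1,11,-40,0,-3.3],[1,13,-39,0,-3.3],[1,15,-38,0,-3.3],[1,18,-38,0,-3.3]],
])

```text
t: 3.3
tool_pos: [0.5605, 0.2984, 0.4167]
orientation: [0.001, 0.998, 0.058, -0.002]
ft_force: [0.5, -0.5, -0.6]
finger_gap: 0.094
```

```bash
python3 -c "
from h import *
plan([.5605,.2962,.05],6.6,12)"
```

```text
yaw now 6.6 pos [0.5605 0.2984 0.4167] tilt [-0.0049 -0.0017 -1.    ] force [ 0.5 -0.5 -0.6]
[0, 0, 31, np.float64(0.0)]
[0, 0, 31, np.float64(0.0)]
[0, 0, 30, np.float64(0.0)]
[0, 0, 31, np.float64(0.0)]
[0, 0, 30, np.float64(0.0)]
[0, 0, 31, np.float64(0.0)]
[0, 0, 30, np.float64(0.0)]
[0, 0, 31, np.float64(0.0)]
[0, 1, 30, np.float64(0.0)]
[0, 0, 31, np.float64(0.0)]
[0, 1, 30, np.float64(0.0)]
[0, 0, 31, np.float64(0.0)]
end [0.5607 0.2964 0.0497] 6.6
```

Request:
move_arm([
  [[1,0,0,35,0],[1,0,0,45,0],[1,0,0,45,0],[1,0,0,45,0],[1,0,0,45,0],[1,0,1,45,0],[1,0,1,45,0],[1,0,0,40,0]],
])

```text
t: 4.1
tool_pos: [0.5577, 0.2937, 0.0699]
orientation: [0.001, 0.998, 0.057, -0.003]
ft_force: [0.7, 0.5, 0.4]
finger_gap: 0.0937
```

```bash
python3 - <<'E'
from h import *
for n in("top","side"):
    im=eyes.snapshot(n); cv2.imwrite(f"pics/{n}1.png",im[:,:,::-1])
t=cv2.imread("pics/top1.png")[130:300,120:320];s=cv2.imread("pics/side1.png")[200:370,130:330]
cv2.imwrite("pics/c1.png",cv2.resize(np.hstack([t,s]),None,fx=2,fy=2,interpolation=2))
p,R,s=pose();print(p,s["ft_force"])
E
```

```text
[0.55370443 0.29250758 0.06576695] [-0.0475649  -0.65215519 -0.87052153]
```

View pics/c1.png

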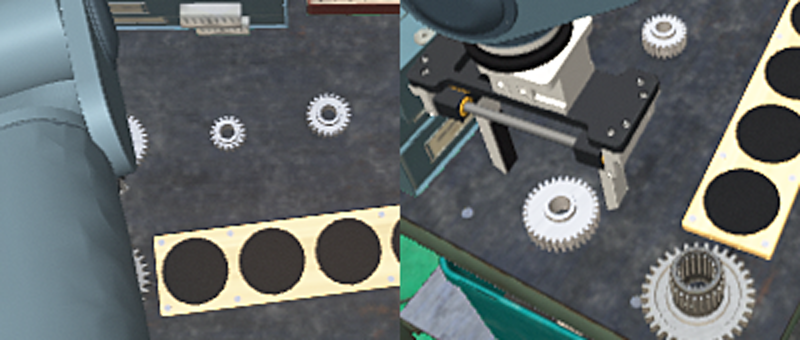

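The side crop shows the jaws straddling gear_66, with clear space all round. The measured x has drifted about 7 mm, so I'll correct it on the way down.

```bash
python3 -c "
from h import *
plan([.5605,.2962,.03],6.6,4)"
```

```text
yaw now 6.5 pos [0.5537 0.2925 0.0658] tilt [-0.017  -0.0054 -0.9998] force [-0.  -0.7 -0.9]
[2, -1, 9, np.float64(-0.0)]
[2, -1, 9, np.float64(-0.0)]
[2, 0, 9, np.float64(-0.0)]
[1, -1, 9, np.float64(-0.0)]
end [0.5603 0.2963 0.0298] 6.5
```

Request:
move_arm([
  [[1,2,-1,9,0],[1,2,-1,9,0],[1,2,-1,9,0],[1,1,-1,9,0],[1,0,0,0,0],[1,0,0,0,0],[1,0,0,0,0],[1,0,0,0,0]],
])

```text
t: 5.0
tool_pos: [0.5668, 0.2998, 0.0393]
orientation: [-0.0, 0.998, 0.057, -0.001]
ft_force: [-6.4, 1.2, -2.7]
finger_gap: 0.0939
```

```bash
python3 -c "
from h import *
plan([.5605,.2962,.005],6.6,3)"
```

```text
yaw now 6.5 pos [0.5668 0.2998 0.0393] tilt [-0.0014  0.     -1.    ] force [-6.4  1.2 -2.7]
[-2, 1, 11, np.float64(-0.0)]
[-2, 1, 12, np.float64(-0.0)]
[-3, 1, 11, np.float64(-0.0)]
end [0.5602 0.2961 0.0053] 6.5
```

```bash
python3 - <<'E'
from h import *
im=eyes.snapshot("side"); cv2.imwrite("pics/side2.png",im[:,:,::-1])
p,R,s=pose();print(p,s["ft_force"],s["ft_torque"],s["dq"].round(3))
print([cast("top",(178,y),0) for y in(143,)], tri((262,143),(210,200)),tri((263,120),(210,185)))
E
```

```text
[0.56681138 0.29981323 0.0393248 ] [-4.47590854  0.82020242 -2.73201485] [ 0.02894044  0.44218006 -0.01354666] [ 0.     0.001  0.     0.001 -0.     0.001]
[array([[0.69458768, 0.30159783, 0.        ]])] (array([0.67317899, 0.11607711, 0.06376617]), np.float64(0.005955897454901074)) (array([0.69385731, 0.10703585, 0.09565841]), np.float64(0.027478538499170486))
```

View pics/side2.png

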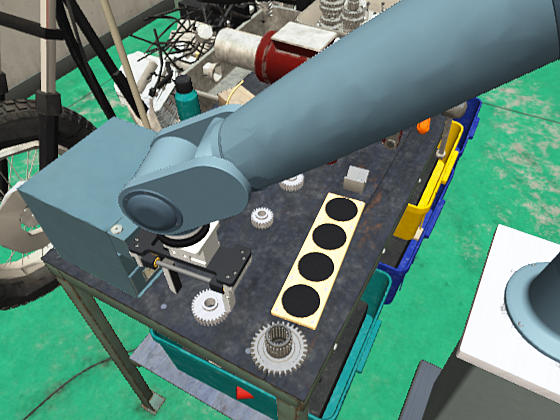

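A steady 4.5 N in −x shows the end of the gripper body is grazing the cabinet front. I'll back off, turn the jaws about 60° and then return, so the long side of the body lies along y.

Request:
move_arm([
  [[1,-12,0,0,0],[1,-15,0,-10,0],[1,0,0,-10,-7.5],[1,0,0,0,-7.5],[1,0,0,0,-7.5],[1,0,0,0,-7.5],[1,0,0,0,-7.5],[1,0,0,0,-7.5]],
])

```text
t: 5.85
tool_pos: [0.5426, 0.2968, 0.0611]
orientation: [0.001, 0.9, 0.437, 0.002]
ft_force: [-0.2, -0.1, 0.1]
finger_gap: 0.0939
```

Request:
move_arm([
  [[1,0,0,0,-7.5],[1,0,0,0,-7.5],[1,0,0,0,-7.5],[1,0,0,0,0],[1,0,0,0,0],[1,0,0,0,0],[1,0,0,0,0],[1,0,0,0,0]],
])

```text
t: 6.65
tool_pos: [0.5408, 0.2966, 0.0595]
orientation: [0.0, 0.799, 0.602, 0.0]
ft_force: [-0.8, 0.0, 0.1]
finger_gap: 0.0938
```

```bash
python3 -c "
from h import *
plan([.5605,.2962,.030],74,3)"
```

```text
yaw now 74.0 pos [0.5408 0.2966 0.0595] tilt [ 2.e-04  0.e+00 -1.e+00] force [-0.8  0.   0.1]
[2, 6, 10, np.float64(-0.0)]
[2, 7, 10, np.float64(-0.0)]
[1, 6, 10, np.float64(-0.0)]
end [0.5604 0.2962 0.0295] 74.0
```

Forces are back to zero. Now I'll return, descend to TCP z ≈ 0.004 and grip.

Request:
move_arm([
  [[1,2,6,10,0],[1,2,7,10,0],[1,1,6,10,0],[1,0,0,8,0],[1,0,0,8,0],[1,0,0,8,0],[1,0,0,0,0],[1,0,0,0,0]],
])

```text
t: 7.45
tool_pos: [0.5601, 0.2962, 0.0053]
orientation: [-0.0, 0.799, 0.602, -0.0]
ft_force: [1.5, 0.1, 0.7]
finger_gap: 0.0941
```

```bash
python3 - <<'E'
from h import *
im=eyes.snapshot("side"); cv2.imwrite("pics/side3.png",cv2.resize(im[180:360,100:340,::-1],None,fx=3,fy=3,interpolation=2))
p,R,s=pose();print(p,s["ft_force"],s["finger_gap"])
E
```

```text
[0.56048105 0.29633831 0.00576585] [ 0.02675909  0.0532601  -0.11184298] 0.09390514397573836
```

View pics/side3.png

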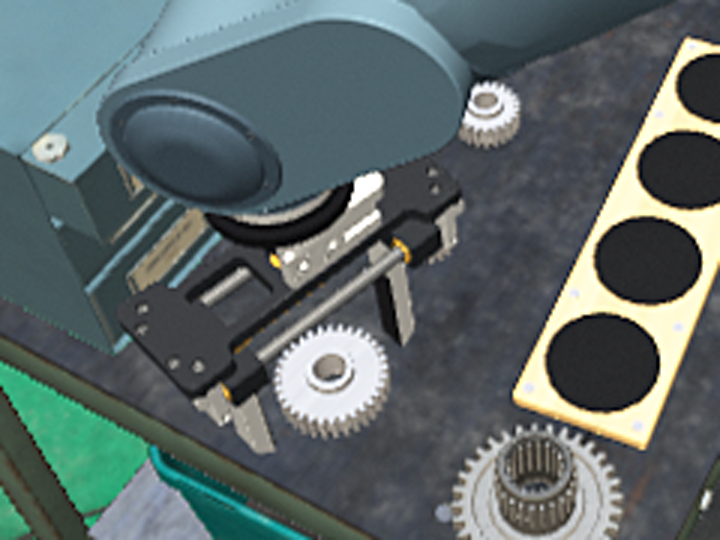

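The picture shows the tips straddling gear_66, with their midpoint at the gear centre and the body clear of the cabinet. Closing now.

Request:
move_arm([
  [[0,0,0,1,0],[0,0,0,0,0],[0,0,0,0,0],[0,0,0,0,0],[0,0,0,0,0],[0,0,0,0,0],[0,0,0,0,0],[0,0,0,0,0]],
], newtons=35)

```text
t: 8.3
tool_pos: [0.5603, 0.2958, 0.0046]
orientation: [0.0, 0.799, 0.602, -0.0]
ft_force: [-2.5, -4.8, 4.8]
finger_gap: 0.0652
```

Request:
move_arm([
  [[0,0,0,-10,0],[0,0,0,-20,0],[0,0,0,-25,0],[0,0,0,-25,0],[0,0,0,-20,0],[0,0,0,0,0],[0,0,0,0,0],[0,0,0,0,0]],
])

```text
t: 9.1
tool_pos: [0.559, 0.296, 0.1024]
orientation: [-0.001, 0.799, 0.602, -0.001]
ft_force: [-0.4, -1.1, -3.4]
finger_gap: 0.0653
```

```bash
python3 - <<'E'
from h import *
im=eyes.snapshot("side"); cv2.imwrite("pics/side4.png",cv2.resize(im[150:360,100:340,::-1],None,fx=2,fy=2,interpolation=2))
plan([.4237,.2098,.10],6.6,9)
E
```

```text
yaw now 74.0 pos [0.559  0.2959 0.1023] tilt [-3.3e-03 -7.0e-04 -1.0e+00] force [-0.2  0.1 -4.2]
[-13, -12, 0, np.float64(7.5)]
[-15, -10, 0, np.float64(7.5)]
[-16, -8, 0, np.float64(7.5)]
[-17, -6, 0, np.float64(7.5)]
[-17, -3, 0, np.float64(7.5)]
[-18, -1, 1, np.float64(7.5)]
[-18, 1, 0, np.float64(7.5)]
[-17, 3, 1, np.float64(7.5)]
[-17, 6, 0, np.float64(7.5)]
end [0.4239 0.2097 0.1003] 6.5
```

View pics/side4.png

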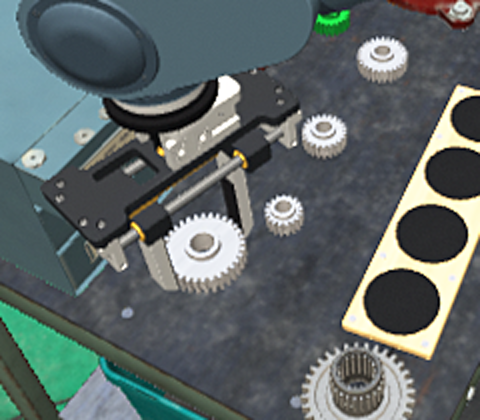

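Gear_66 is held: gap 65.2 mm, about 4 N of weight. Carrying it to the pad.

Request:
move_arm([
  [[0,-13,-12,0,7.5],[0,-15,-10,0,7.5],[0,-16,-8,0,7.5],[0,-17,-6,0,7.5],[0,-17,-3,0,7.5],[0,-18,-1,0,7.5],[0,-18,1,0,7.5],[0,-17,3,0,7.5]],
])

```text
t: 9.95
tool_pos: [0.4389, 0.2194, 0.1032]
orientation: [0.0, 0.993, 0.119, -0.001]
ft_force: [0.3, -0.0, -4.6]
finger_gap: 0.0653
```

Request:
move_arm([
  [[0,-17,6,0,7.5],[0,0,0,25,0],[0,0,0,20,0],[0,0,0,10,0],[0,0,0,0,0],[0,0,0,0,0],[0,0,0,0,0],[0,0,0,0,0]],
])

```text
t: 10.75
tool_pos: [0.4261, 0.2102, 0.0504]
orientation: [-0.0, 0.998, 0.057, 0.001]
ft_force: [0.3, -0.4, -4.1]
finger_gap: 0.0652
```

```bash
python3 - <<'E'
from h import *
for n in("top","side"):
    im=eyes.snapshot(n); cv2.imwrite(f"pics/{n}5.png",im[:,:,::-1])
t=cv2.imread("pics/top5.png")[190:320,140:340];s=cv2.imread("pics/side5.png")[240:370,200:400]
cv2.imwrite("pics/c5.png",cv2.resize(np.hstack([t,s]),None,fx=2,fy=2,interpolation=2))
plan([.4237,.2098,.03],6.6,3)
E
```

```text
yaw now 6.5 pos [0.4258 0.2101 0.0501] tilt [ 1.3e-03  3.0e-04 -1.0e+00] force [ 0.2  0.7 -4.2]
[-1, 0, 7, np.float64(-0.0)]
[-1, 0, 7, np.float64(-0.0)]
[0, 0, 6, np.float64(-0.0)]
end [0.4238 0.2099 0.0301] 6.5
```

View pics/c5.png

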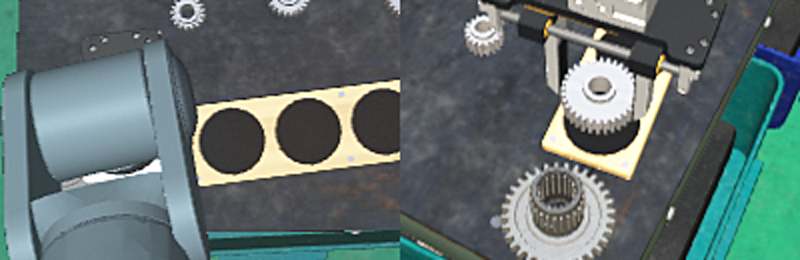

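```bash
python3 - <<'E'
from h import *
print(cast("side",(299.5,284),.0695), cast("side",(300,285),.0695))
im=cv2.imread("pics/side0.png"); # bore at rest
print(cast("side",(210.5,302.5),.024))
cv2.imwrite("pics/c6.png",cv2.resize(np.hstack([cv2.imread("pics/side5.png")[260:330,260:340],im[270:340,170:250]]),None,fx=5,fy=5,interpolation=0))
E
```

```text
[[0.42421962 0.21247481 0.0695    ]] [[0.42255024 0.21385242 0.0695    ]]
[[0.55746071 0.2934524  0.024     ]]
```

View pics/c6.png

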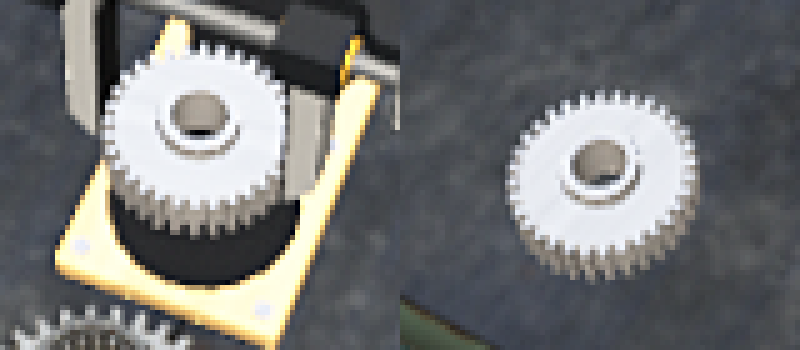

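The held gear's bore agrees with the TCP to about 2 mm. Lowering it onto the pad.

Request:
move_arm([
  [[0,-1,0,8,0],[0,-1,0,8,0],[0,0,0,7,0],[0,0,0,5,0],[0,0,0,3,0],[0,0,0,0,0],[0,0,0,0,0],[0,0,0,0,0]],
])

```text
t: 11.65
tool_pos: [0.4232, 0.2097, 0.0186]
orientation: [0.0, 0.998, 0.057, -0.0]
ft_force: [-3.2, -0.9, 2.0]
finger_gap: 0.0653
```

```bash
python3 -c "
from h import *
plan([.4237,.2098,.0185],6.6,1)"
```

```text
yaw now 6.5 pos [0.4232 0.2097 0.0186] tilt [-7.e-04 -2.e-04 -1.e+00] force [-3.2 -0.9  2. ]
[1, 0, 0, np.float64(-0.1)]
end [0.4241 0.2099 0.0186] 6.6
```

The gear is seated: the force changed from −4 to +2 N. Release and rise.

Request:
move_arm([
  [[0.9,0,0,0,0],[0.9,0,0,0,0],[0.9,0,0,0,0],[0.9,0,0,0,0],[0.9,0,0,0,0],[0.9,0,0,-15,0],[0.9,0,0,-30,0],[0.9,0,0,-40,0]],
])

```text
t: 12.45
tool_pos: [0.4217, 0.2093, 0.1028]
orientation: [0.0, 0.998, 0.057, -0.002]
ft_force: [0.6, -0.6, -0.9]
finger_gap: 0.0844
```

```bash
python3 -c "
from h import *
plan([.5885,-.0605,.11],74,8)
plan([.5885,-.0605,.11],74,10)"
```

```text
yaw now 6.5 pos [0.4217 0.2093 0.1028] tilt [-4.2e-03 -9.0e-04 -1.0e+00] force [ 0.6 -0.6 -0.9]
[17, 36, -1, np.float64(-8.4)]
[11, 38, -1, np.float64(-8.4)]
[6, 39, -1, np.float64(-8.4)]
[0, 40, -1, np.float64(-8.4)]
[-6, 39, -1, np.float64(-8.4)]
[-11, 38, -1, np.float64(-8.4)]
[-17, 36, -1, np.float64(-8.4)]
[-22, 33, 0, np.float64(-8.4)]
end [ 0.5883 -0.0607  0.1098] 73.7
yaw now 6.5 pos [0.4217 0.2093 0.1028] tilt [-4.2e-03 -9.0e-04 -1.0e+00] force [ 0.6 -0.6 -0.9]
[14, 29, -1, np.float64(-6.8)]
[10, 30, -1, np.float64(-6.8)]
[6, 31, -1, np.float64(-6.8)]
[3, 32, -1, np.float64(-6.8)]
[-1, 32, -1, np.float64(-6.8)]
[-5, 31, 0, np.float64(-6.8)]
[-8, 30, -1, np.float64(-6.8)]
[-12, 29, 0, np.float64(-6.8)]
[-16, 28, -1, np.float64(-6.8)]
[-19, 26, 0, np.float64(-6.8)]
end [ 0.5887 -0.061   0.1098] 74.5
```

Request:
move_arm([
  [[1,17,36,0,0],[1,17,36,0,0],[1,17,36,0,0],[1,17,36,0,0],[1,17,36,0,0],[1,17,36,0,0],[1,16,36,0,0],[1,16,35,0,0]],
])

```text
t: 13.25
tool_pos: [0.5896, -0.0619, 0.1034]
orientation: [0.0, 0.998, 0.056, 0.0]
ft_force: [0.9, 1.2, 0.4]
finger_gap: 0.0938
```

```bash
python3 - <<'E'
from h import *
im=eyes.snapshot("top"); cv2.imwrite("pics/top7.png",im[:,:,::-1])
for g in gears("top",im,.032):
    if .38<g[1]<.47 and .1<g[2]<.35: print("z.032",*g)
plan([.5897,-.061,.03],6.6,4)
E
```

```text
z.032 [215. 265.] 0.4237 0.2116 68.1 709
z.032 [171. 269.] 0.4178 0.302 98.6 1307
yaw now 6.3 pos [ 0.5923 -0.0666  0.1041] tilt [ 0.0036 -0.003  -1.    ] force [-0.7 -3.6  1.2]
[0, -1, 19, np.float64(-0.1)]
[-1, -2, 18, np.float64(-0.1)]
[0, -1, 19, np.float64(-0.1)]
[-1, -2, 18, np.float64(-0.1)]
end [ 0.5897 -0.0609  0.0301] 6.7
```

View pics/top7.png

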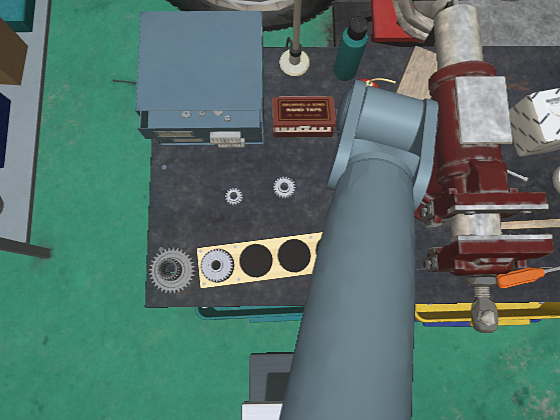

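Gear_66 lies within 1.5 mm of the middle of its pad (218,265). The arm is now over gear_56. I'll check the force while holding still before I descend.

Request:
move_arm([
  [[1,0,0,0,0],[1,0,0,10,0],[1,0,0,15,0],[1,0,0,15,0],[1,0,0,15,0],[1,0,0,10,0],[1,0,0,0,0],[1,0,0,0,0]],
])

```text
t: 14.1
tool_pos: [0.5889, -0.0601, 0.0383]
orientation: [-0.0, 0.998, 0.057, -0.0]
ft_force: [-0.0, -0.7, -0.2]
finger_gap: 0.0941
```

```bash
python3 - <<'E'
from h import *
im=eyes.snapshot("side"); cv2.imwrite("pics/side8.png",cv2.resize(im[60:260,180:420,::-1],None,fx=3,fy=3,interpolation=2))
plan([.5897,-.061,.03],6.6,2)
E
```

```text
yaw now 6.5 pos [ 0.5893 -0.0604  0.0389] tilt [ 9.e-04 -2.e-04 -1.e+00] force [-1.  1.  0.]
[0, 0, 4, np.float64(-0.1)]
[0, 1, 5, np.float64(-0.1)]
end [ 0.5895 -0.0614  0.0299] 6.7
```

View pics/side8.png

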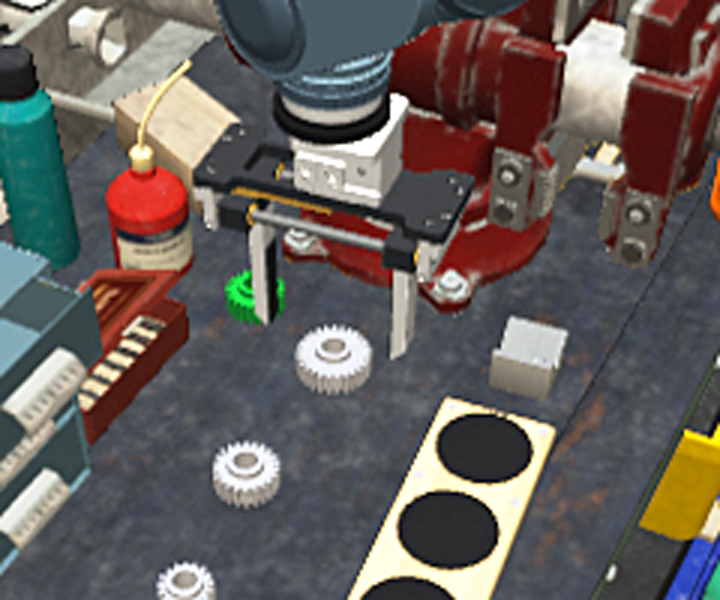

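The jaws straddle gear_56, and the far finger is clear of the green look-alike. Descend and close.

Request:
move_arm([
  [[1,0,1,10,0],[1,0,0,12,0],[1,0,0,12,0],[1,0,0,0,0],[0,0,0,0,0],[0,0,0,0,0],[0,0,0,0,0],[0,0,0,0,0]],
])

```text
t: 14.95
tool_pos: [0.5894, -0.0614, 0.005]
orientation: [0.0, 0.998, 0.057, 0.0]
ft_force: [-0.0, -0.7, 0.4]
finger_gap: 0.0654
```

Request:
move_arm([
  [[0,0,0,0,0],[0,0,0,0,0],[0,0,0,0,0],[0,0,0,0,0],[0,0,0,-15,0],[0,0,0,-25,0],[0,0,0,-25,0],[0,0,0,-15,0]],
])

```text
t: 15.75
tool_pos: [0.5897, -0.0614, 0.087]
orientation: [0.0, 0.998, 0.057, 0.001]
ft_force: [0.2, -1.0, -2.1]
finger_gap: 0.0554
```

```bash
python3 - <<'E'
from h import *
plan([.433,.1303,.085],6.6,8)
E
```

```text
yaw now 6.5 pos [ 0.5897 -0.0614  0.087 ] tilt [ 2.3e-03 -7.0e-04 -1.0e+00] force [ 0.2 -1.  -2.1]
[-17, -26, 0, np.float64(-0.0)]
[-17, -26, 0, np.float64(-0.0)]
[-17, -26, 0, np.float64(-0.0)]
[-17, -26, 0, np.float64(-0.0)]
[-17, -26, 0, np.float64(-0.0)]
[-16, -26, 1, np.float64(-0.0)]
[-17, -26, 0, np.float64(-0.0)]
[-16, -26, 1, np.float64(-0.0)]
end [0.4331 0.1301 0.085 ] 6.5
```

Request:
move_arm([
  [[0,-17,-26,0,0],[0,-17,-26,0,0],[0,-17,-26,0,0],[0,-17,-26,0,0],[0,-17,-26,0,0],[0,-16,-26,0,0],[0,-17,-26,0,0],[0,-16,-26,0,0]],
])

```text
t: 16.55
tool_pos: [0.431, 0.1311, 0.0845]
orientation: [-0.0, 0.998, 0.056, -0.0]
ft_force: [0.7, 0.4, -1.7]
finger_gap: 0.0552
```

Request:
move_arm([
  [[0,0,0,0,0],[0,0,0,10,0],[0,0,0,15,0],[0,0,0,15,0],[0,0,0,10,0],[0,0,0,0,0],[0,0,0,0,0],[0,0,0,0,0]],
])

```text
t: 17.35
tool_pos: [0.4332, 0.1301, 0.0351]
orientation: [0.0, 0.998, 0.056, 0.001]
ft_force: [-1.0, -0.1, -1.7]
finger_gap: 0.0553
```

```bash
python3 - <<'E'
from h import *
plan([.433,.1298,.0195],6.6,2)
E
```

```text
yaw now 6.5 pos [0.4332 0.1301 0.0351] tilt [ 0.0014  0.     -1.    ] force [-1.  -0.1 -1.7]
[0, 0, 8, np.float64(-0.1)]
[0, 0, 8, np.float64(-0.1)]
end [0.4332 0.1301 0.0191] 6.7
```

Request:
move_arm([
  [[0,0,0,8,0],[0,0,0,6,0],[0,0,0,2,0],[0,0,0,0,0],[0,0,0,0,0],[1,0,0,0,0],[1,0,0,0,0],[1,0,0,0,0]],
])

```text
t: 18.15
tool_pos: [0.4325, 0.1303, 0.0185]
orientation: [-0.0, 0.998, 0.057, 0.0]
ft_force: [0.0, -0.2, 0.5]
finger_gap: 0.0759
```

Request:
move_arm([
  [[1,0,0,0,0],[1,0,0,-15,0],[1,0,0,-30,0],[1,0,0,-40,0],[1,0,0,0,3],[1,0,0,0,8],[1,0,0,0,8],[1,0,0,0,8]],
])

```text
t: 18.95
tool_pos: [0.4324, 0.1303, 0.1035]
orientation: [-0.0, 0.984, -0.181, 0.0]
ft_force: [-1.2, -0.1, 0.3]
finger_gap: 0.0939
```

```bash
python3 - <<'E'
from h import *
plan([.5878,.0701,.085],-20,6)
E
```

```text
yaw now -20.8 pos [0.4324 0.1303 0.1035] tilt [ 3.e-04  0.e+00 -1.e+00] force [-1.2 -0.1  0.3]
[28, 0, 3, np.float64(-0.1)]
[28, 0, 3, np.float64(-0.1)]
[28, 0, 3, np.float64(-0.1)]
[28, 1, 3, np.float64(-0.1)]
[27, 0, 3, np.float64(-0.1)]
[28, 1, 4, np.float64(-0.1)]
end [0.588  0.0697 0.0845] -20.2
```

Request:
move_arm([
  [[1,28,0,0,0],[1,28,0,0,0],[1,28,0,0,0],[1,28,0,0,0],[1,27,0,0,0],[1,28,1,0,0],[1,0,0,10,0],[1,0,0,20,0]],
])

```text
t: 19.75
tool_pos: [0.5898, 0.0706, 0.0741]
orientation: [-0.0, 0.984, -0.178, 0.001]
ft_force: [-0.2, -0.0, -0.8]
finger_gap: 0.0944
```

Request:
move_arm([
  [[1,0,0,20,0],[1,0,0,10,0],[1,0,0,5,0],[1,0,0,0,0],[1,0,0,0,0],[1,0,0,0,0],[1,0,0,0,0],[1,0,0,0,0]],
])

```text
t: 20.55
tool_pos: [0.5887, 0.0708, 0.039]
orientation: [-0.0, 0.984, -0.178, 0.0]
ft_force: [1.0, -0.6, -0.4]
finger_gap: 0.0943
```

```bash
python3 - <<'E'
from h import *
im=eyes.snapshot("top"); cv2.imwrite("pics/top9.png",im[:,:,::-1])
s=eyes.snapshot("side"); cv2.imwrite("pics/c9.png",cv2.resize(np.hstack([im[150:300,140:340],s[150:300,180:380]])[:,:,::-1],None,fx=2,fy=2,interpolation=2))
for g in gears("top",im,.032):
    if .38<g[1]<.47 and .05<g[2]<.25: print("z.032",*g)
plan([.5878,.0701,.0045],-20,3)
E
```

```text
z.032 [216. 271.] 0.4135 0.2133 85.7 763
yaw now -20.5 pos [0.5886 0.0708 0.0387] tilt [ 4.e-04 -0.e+00 -1.e+00] force [ 0.4 -0.3 -0.3]
[0, 0, 11, np.float64(-0.2)]
[0, 0, 12, np.float64(-0.2)]
[0, 1, 11, np.float64(-0.2)]
end [0.5882 0.0699 0.0047] -19.9
```

View pics/c9.png

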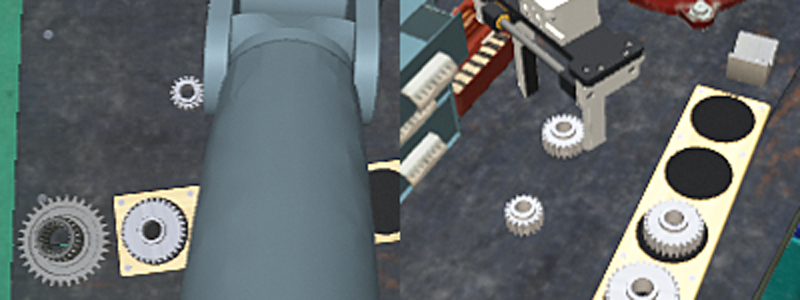

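Gear_56 is on the second pad and the jaws straddle gear_46. Grip it.

Request:
move_arm([
  [[1,0,0,11,0],[1,0,0,12,0],[1,0,1,11,0],[1,0,0,0,0],[0,0,0,0,0],[0,0,0,0,0],[0,0,0,0,0],[0,0,0,0,0]],
])

```text
t: 21.45
tool_pos: [0.5884, 0.0699, 0.0049]
orientation: [-0.0, 0.984, -0.178, 0.0]
ft_force: [-0.2, -0.2, 0.6]
finger_gap: 0.0656
```

Request:
move_arm([
  [[0,0,0,0,0],[0,0,0,0,0],[0,0,0,0,0],[0,0,0,0,0],[0,0,0,-15,0],[0,0,0,-25,0],[0,0,0,-25,0],[0,0,0,-15,0]],
])

```text
t: 22.25
tool_pos: [0.5891, 0.0699, 0.0872]
orientation: [-0.0, 0.984, -0.178, 0.001]
ft_force: [0.6, -0.2, -0.3]
finger_gap: 0.045
```

```bash
python3 - <<'E'
from h import *
plan([.4423,.0508,.085],6.6,6)
E
```

```text
yaw now -20.5 pos [0.5891 0.0699 0.0872] tilt [ 3.e-03 -2.e-04 -1.e+00] force [ 0.6 -0.2 -0.3]
[-22, 12, 0, np.float64(-4.5)]
[-23, 10, 0, np.float64(-4.5)]
[-23, 8, 1, np.float64(-4.5)]
[-24, 6, 0, np.float64(-4.5)]
[-24, 4, 1, np.float64(-4.5)]
[-24, 2, 0, np.float64(-4.5)]
end [0.4426 0.051  0.0852] 6.5
```

Request:
move_arm([
  [[0,-22,12,0,-4.5],[0,-23,10,0,-4.5],[0,-23,8,0,-4.5],[0,-24,6,0,-4.5],[0,-24,4,0,-4.5],[0,-24,2,0,-4.5],[0,0,0,10,0],[0,0,0,15,0]],
])

```text
t: 23.05
tool_pos: [0.4424, 0.0509, 0.0601]
orientation: [0.0, 0.998, 0.056, 0.002]
ft_force: [-0.1, -0.3, -2.0]
finger_gap: 0.0452
```

Request:
move_arm([
  [[0,0,0,15,0],[0,0,0,10,0],[0,0,0,0,0],[0,0,0,0,0],[0,0,0,0,0],[0,0,0,0,0],[0,0,0,0,0],[0,0,0,0,0]],
])

```text
t: 23.85
tool_pos: [0.4419, 0.051, 0.0348]
orientation: [0.0, 0.998, 0.057, 0.0]
ft_force: [-0.3, -0.3, -1.9]
finger_gap: 0.0453
```

```bash
python3 - <<'E'
from h import *
s=eyes.snapshot("side"); cv2.imwrite("pics/c10.png",cv2.resize(s[160:320,240:400][:,:,::-1],None,fx=3,fy=3,interpolation=2))
plan([.4423,.0508,.019],6.6,2)
E
```

```text
yaw now 6.5 pos [0.4418 0.051  0.0347] tilt [ 4.e-04 -1.e-04 -1.e+00] force [-0.6  0.1 -1.7]
[0, 0, 8, np.float64(-0.1)]
[0, 0, 8, np.float64(-0.1)]
end [0.4418 0.051  0.0187] 6.7
```

View pics/c10.png

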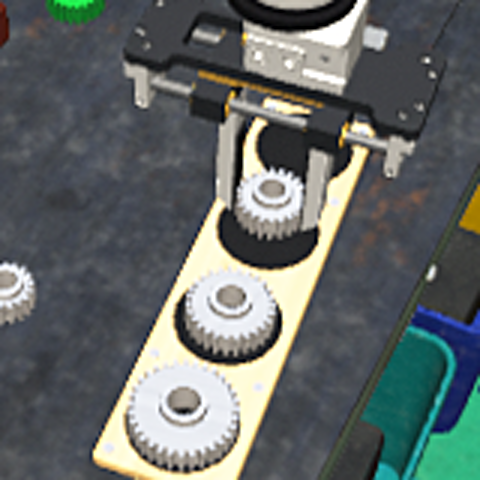

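Gear_46 is over pad 3, and gears 66 and 56 lie flat on theirs. Place it.

Request:
move_arm([
  [[0,0,0,8,0],[0,0,0,6,0],[0,0,0,2,0],[0,0,0,0,0],[0,0,0,0,0],[1,0,0,0,0],[1,0,0,0,0],[1,0,0,0,0]],
])

```text
t: 24.7
tool_pos: [0.4417, 0.051, 0.0183]
orientation: [-0.0, 0.998, 0.057, 0.0]
ft_force: [0.1, -0.1, 0.1]
finger_gap: 0.066
```

Request:
move_arm([
  [[1,0,0,0,0],[1,0,0,0,0],[1,0,0,-15,0],[1,0,0,-30,0],[1,0,0,-40,0],[1,0,0,0,-7.5],[1,0,0,0,-7.5],[1,0,0,0,-7.5]],
])

```text
t: 25.5
tool_pos: [0.4418, 0.051, 0.1039]
orientation: [0.0, 0.967, 0.253, 0.0]
ft_force: [-0.6, 0.4, -0.1]
finger_gap: 0.0942
```

```bash
python3 - <<'E'
from h import *
plan([.5692,.1776,.1],74,7)
E
```

```text
yaw now 29.3 pos [0.4418 0.051  0.1039] tilt [ 1.e-03 -1.e-04 -1.e+00] force [-0.6  0.4 -0.1]
[25, -7, 1, np.float64(-6.4)]
[25, -4, 0, np.float64(-6.4)]
[26, -1, 1, np.float64(-6.4)]
[26, 2, 0, np.float64(-6.4)]
[25, 4, 1, np.float64(-6.4)]
[24, 7, 0, np.float64(-6.4)]
[24, 10, 1, np.float64(-6.4)]
end [0.5692 0.1778 0.0999] 74.1
```

Request:
move_arm([
  [[1,25,-7,0,-6.4],[1,25,-4,0,-6.4],[1,26,-1,0,-6.4],[1,26,2,0,-6.4],[1,25,4,0,-6.4],[1,24,7,0,-6.4],[1,24,10,0,-6.4],[1,0,0,15,0]],
])

```text
t: 26.3
tool_pos: [0.5729, 0.1787, 0.0903]
orientation: [0.001, 0.799, 0.601, 0.003]
ft_force: [0.1, -0.8, 0.4]
finger_gap: 0.094
```

Request:
move_arm([
  [[1,0,0,20,0],[1,0,0,20,0],[1,0,0,10,0],[1,0,0,0,0],[1,0,0,0,0],[1,0,0,0,0],[1,0,0,0,0],[1,0,0,0,0]],
])

```text
t: 27.1
tool_pos: [0.5702, 0.1771, 0.0392]
orientation: [0.0, 0.8, 0.6, 0.001]
ft_force: [0.1, -0.3, 0.2]
finger_gap: 0.0938
```

```bash
python3 - <<'E'
from h import *
s=eyes.snapshot("side"); cv2.imwrite("pics/c11.png",cv2.resize(s[140:340,150:390][:,:,::-1],None,fx=3,fy=3,interpolation=2))
plan([.5692,.1776,.0045],74,3)
E
```

```text
yaw now 73.8 pos [0.5701 0.1772 0.0391] tilt [ 1.1e-03  1.0e-04 -1.0e+00] force [0.5 0.1 0.8]
[0, 0, 12, np.float64(-0.1)]
[0, 0, 11, np.float64(-0.1)]
[0, -1, 12, np.float64(-0.1)]
end [0.5691 0.1774 0.0041] 74.1
```

View pics/c11.png

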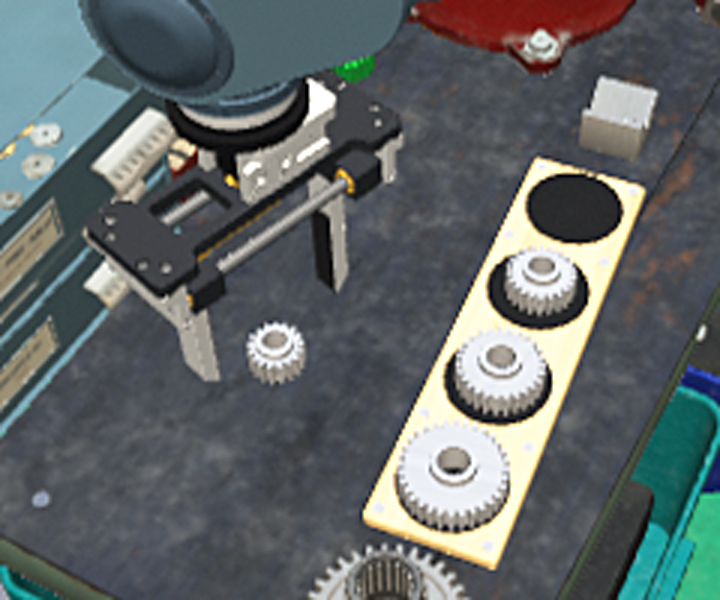

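Three gears are placed and the jaws straddle gear_36, with no contact forces. Grip it.

Request:
move_arm([
  [[1,0,0,12,0],[1,0,0,11,0],[1,0,-1,11,0],[1,0,0,0,0],[0,0,0,0,0],[0,0,0,0,0],[0,0,0,0,0],[0,0,0,0,0]],
])

```text
t: 27.95
tool_pos: [0.5691, 0.1774, 0.0049]
orientation: [0.0, 0.8, 0.6, 0.0]
ft_force: [0.2, 0.1, -0.4]
finger_gap: 0.0652
```

Request:
move_arm([
  [[0,0,0,0,0],[0,0,0,0,0],[0,0,0,0,0],[0,0,0,0,0],[0,0,0,0,0],[0,0,0,-20,0],[0,0,0,-30,0],[0,0,0,-30,0]],
])

```text
t: 28.75
tool_pos: [0.5679, 0.1773, 0.0845]
orientation: [-0.001, 0.8, 0.6, -0.001]
ft_force: [0.5, -0.3, -1.3]
finger_gap: 0.0354
```

```bash
python3 - <<'E'
from h import *
plan([.4513,-.029,.086],6.6,9)
E
```

```text
yaw now 73.8 pos [0.5679 0.1773 0.0845] tilt [-2.1e-03 -1.0e-04 -1.0e+00] force [ 0.5 -0.3 -1.3]
[-26, -6, 0, np.float64(7.5)]
[-26, -3, 0, np.float64(7.5)]
[-26, 1, 0, np.float64(7.5)]
[-26, 4, 0, np.float64(7.5)]
[-25, 8, 0, np.float64(7.5)]
[-24, 11, 0, np.float64(7.5)]
[-22, 14, -1, np.float64(7.5)]
[-21, 17, 0, np.float64(7.5)]
[-18, 19, -1, np.float64(7.5)]
end [ 0.4516 -0.0294  0.0865] 6.3
```

Request:
move_arm([
  [[0,-26,-6,0,7.5],[0,-26,-3,0,7.5],[0,-26,1,0,7.5],[0,-26,4,0,7.5],[0,-25,8,0,7.5],[0,-24,11,0,7.5],[0,-22,14,0,7.5],[0,-21,17,0,7.5]],
])

```text
t: 29.55
tool_pos: [0.4646, -0.0072, 0.0842]
orientation: [-0.0, 0.993, 0.118, -0.0]
ft_force: [0.4, -0.6, -0.8]
finger_gap: 0.0348
```

Request:
move_arm([
  [[0,-18,19,0,7.5],[0,0,0,10,0],[0,0,0,20,0],[0,0,0,15,0],[0,0,0,5,0],[0,0,0,0,0],[0,0,0,0,0],[0,0,0,0,0]],
])

```text
t: 30.35
tool_pos: [0.4533, -0.0293, 0.0352]
orientation: [0.0, 0.998, 0.055, 0.001]
ft_force: [-0.1, -0.1, -1.7]
finger_gap: 0.035
```

```bash
python3 - <<'E'
from h import *
plan([.4513,-.029,.019],6.6,2)
E
```

```text
yaw now 6.3 pos [ 0.4533 -0.0293  0.0352] tilt [ 1.5e-03 -5.0e-04 -1.0e+00] force [-0.1 -0.1 -1.7]
[-1, 0, 8, np.float64(-0.1)]
[-1, -1, 8, np.float64(-0.1)]
end [ 0.4512 -0.0285  0.0192] 6.5
```

Request:
move_arm([
  [[0,-1,0,8,0],[0,-1,0,6,0],[0,0,0,2,0],[0,0,0,0,0],[0,0,0,0,0],[1,0,0,0,0],[1,0,0,0,0],[1,0,0,0,0]],
])

```text
t: 31.15
tool_pos: [0.4507, -0.0296, 0.0184]
orientation: [0.0, 0.998, 0.055, 0.0]
ft_force: [-0.1, 0.1, 0.8]
finger_gap: 0.0557
```

Request:
move_arm([
  [[1,0,0,0,0],[1,0,0,0,0],[1,0,0,0,0],[1,0,0,-15,0],[1,0,0,-30,0],[1,0,0,-40,0],[1,0,0,-40,0],[1,0,0,-40,0]],
])

```text
t: 31.95
tool_pos: [0.4502, -0.0294, 0.185]
orientation: [-0.0, 0.998, 0.055, -0.0]
ft_force: [1.1, 0.5, -0.2]
finger_gap: 0.0938
```

```bash
python3 - <<'E'
from h import *
plan([.44,-.24,.42],6.6,8)
E
```

```text
yaw now 6.3 pos [ 0.4502 -0.0294  0.185 ] tilt [-0.  0. -1.] force [ 1.1  0.5 -0.2]
[-4, 26, -29, np.float64(-0.0)]
[-4, 26, -29, np.float64(-0.0)]
[-4, 26, -30, np.float64(-0.0)]
[-4, 26, -29, np.float64(-0.0)]
[-4, 26, -30, np.float64(-0.0)]
[-4, 26, -29, np.float64(-0.0)]
[-5, 26, -30, np.float64(-0.0)]
[-4, 26, -29, np.float64(-0.0)]
end [ 0.4402 -0.2397  0.42  ] 6.3
```

Request:
move_arm([
  [[1,0,0,-40,0],[1,0,0,-45,0],[1,0,0,-45,0],[1,0,0,-45,0],[1,0,0,-40,0],[1,0,0,-20,0],[1,0,0,0,0],[1,-4,26,0,0]],
])

```text
t: 32.75
tool_pos: [0.4494, -0.0546, 0.418]
orientation: [-0.0, 0.998, 0.057, 0.0]
ft_force: [0.4, 0.1, -0.3]
finger_gap: 0.094
```

Request:
move_arm([
  [[1,-4,30,0,0],[1,-4,35,0,0],[1,-4,35,0,0],[1,-4,35,0,0],[1,-4,35,0,0],[1,0,35,0,0],[1,0,0,0,0],[1,0,0,0,0]],
])

```text
t: 33.55
tool_pos: [0.4515, -0.2617, 0.4162]
orientation: [-0.001, 0.999, 0.054, -0.001]
ft_force: [-0.4, -0.2, 0.4]
finger_gap: 0.0939
```

```bash
python3 - <<'E'
from h import *
for n in("top","side"):
    im=eyes.snapshot(n); cv2.imwrite(f"pics/{n}12.png",im[:,:,::-1])
    for g in gears(n,im,.032):
        if .38<g[1]<.48 and -.1<g[2]<.35: print(n,*g)
    for z in(0,.034):
        for g in gears(n,im,z):
            if .4<g[1]<.5 and -.16<g[2]<-.09: print(n,"vee?",z,*g)
t=cv2.imread("pics/top12.png")[200:300,140:400];s=cv2.imread("pics/side12.png")
cv2.imwrite("pics/c12.png",cv2.resize(t,None,fx=3,fy=3,interpolation=2))
cv2.imwrite("pics/c13.png",cv2.resize(s[140:360,180:420],None,fx=2.5,fy=2.5,interpolation=2))
E
```

```text
top [316. 264.] 0.4196 0.0074 48.6 107
top [170. 269.] 0.4179 0.3016 98.8 1335
top [256. 260.] 0.4321 0.1309 57.5 507
top [294. 255.] 0.4409 0.0516 46.8 332
top [334. 250.] 0.4494 -0.0285 36.6 198
top [257. 258.] 0.436 0.0922 317.8 2003
top vee? 0 [379. 245.] 0.4619 -0.1301 63.7 433
top vee? 0.034 [379. 245.] 0.458 -0.1222 61.5 433
side [277. 348.] 0.4152 0.3134 105.0 2191
side vee? 0 [356. 178.] 0.466 -0.1441 95.1 456
side vee? 0.034 [356. 178.] 0.4549 -0.1087 90.5 456
```

View pics/c12.png

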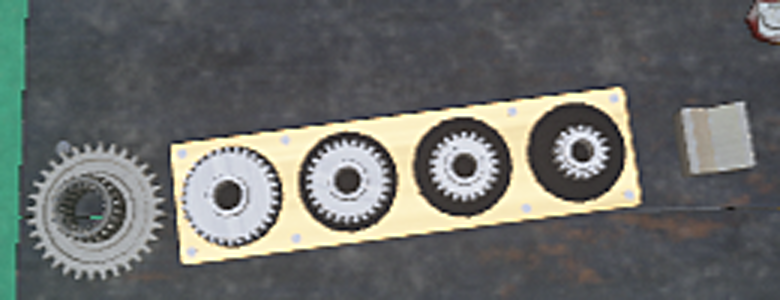

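View pics/c13.png

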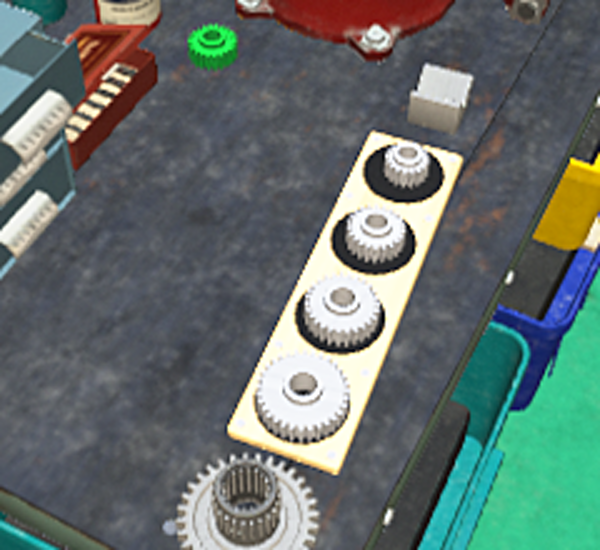

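All four gears measure within about 2.3 mm of their pad centres. The drive gear and vee block are at the same pixels as at the start. Handing in.

```bash
python3 -c "
from plant import job,monitor
print(monitor.state()['t'],monitor.state()['ft_force']); print(job.finish_job())"
```

```text
33.65 [0.57402426 0.69915114 0.28857826]
the job is handed in; nothing more can be done
None
```

The four loose gears are on the pads in order of size: 66, 56, 46 and 36 mm, from the drive gear to the vee block. I handed the job in at 33.65 s with the gripper open and clear of everything.

- **Placing:** In the top camera the gears are about 1.4, 1.3, 1.8 and 2.2 mm from their pad centres, in that order. The first figure comes from the picture right after gear_66 was placed. In the last picture its outline merged with the wooden strip, so I only checked it by eye there; it looked flat and centred. The side view shows all four lying flat.
- **Camera disagreement:** The top and side cameras disagreed by 1 to 2 mm on the pad positions, so I aimed at roughly the average.
- **Left alone:** The drive gear and vee block are at the same pixels as in the first picture, to within 1 px. I did not touch the green look-alike.
- **Contact on the way:** The gripper body grazed the cabinet front on the first approach. The readings there were up to about 7 N, under the 40 N limit. I backed off and turned the jaws; nothing in the later pictures looked moved.

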